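Seat the digital pen against the charging stop

ROBOT

A 6-joint arm with a two-finger parallel gripper is mounted at the origin on the work surface. World frame = base frame: x ahead of the robot, y to its left, z up, the work surface at z = 0. Lengths are in m, angles in rad, forces in N, time in s.
With the tool pointing down it reaches from about 0.3 to 0.825 m from the base axis. Payload 5.4 kg.
Tool frame: the origin (TCP) lies on the centre line of the jaws, within the pads' length; the fingertips stand 8 mm ahead of it and the grasp point (between the pads) lies 11 mm behind it (tip_reach is the distance from the TCP to the fingertips, in m); x points along the fingers, z is the direction in which the jaws open and shut, and the axes are right-handed (so a half turn about x gives the same grasp; the last joint's range is limited). The gripper opens to 92 mm and grips with 3 to 60 N. Pads are 20 mm wide; open, the fingers measure 128 mm over their backs; the gripper's body (75 mm by 189 mm) begins 69 mm behind the grasp point.
Start: joints at [0.987, 0.158, 1.597, -0, 1.386, -0.21], TCP at [0.21, 0.535, 0.223] pointing down, gripper open.
Joint ranges: [-2.91, 2.91], [-0.94, 2.29], [0.18, 2.7], [-1.29, 4.43], [0.17, 2.64], [-3, 3]. Speed limits (rad/s): [2.57, 2.57, 3.14, 3.14, 3.14, 3.14].

INTERFACE

Orientations are given as a unit quaternion [w, x, y, z].
In Python, from rig import observe, grab_frame, camera_model, sign_off, trace, tip_reach gives the robot as it stands.
- The arm moves only by the shell command python3 -m jog 'ROWS' [OPENING]. ROWS is JSON, a list of rows, each a list of 2 entries, a list of its own where there are three numbers: the shift along the tool's x, y, z in mm, then the turn, a rotation vector about the tool's x, y, z in rad. A call has exactly 5 rows; each row is the pose to reach, as a shift and turn from the pose commanded when the call began, along the tool's axes at that moment; what a row does not reach only later rows make up. A row lasts 1/8 s, in which the tool goes at most 62.5 mm and 10.7 degrees, less where a joint would pass 70% of its speed; a pose out of reach is approached as far as the arm can. A call with a gripper value outside its range is refused whole. OPENING is the closure, from 0 (fully open) to 1 (shut), set as the call begins (- or left out, the last holds). The fingers move at their own pace and stop on an object; the grip force is fixed at half the most. Time passes only in rows, so rows that repeat a pose let the fingers close, or fill a call up. It gives the time, the measured TCP pose, the force and the opening at its end, in the units of the state.
- observe(): the state, without advancing time (a new reading comes with each control period).
- grab_frame(name): name is "scene" or "top" or "wrist"; returns (picture, depth): 400x640x3 uint8, blue, green, red; 400x640 float32, m along the optical axis (not along the pixel's ray), 0 where there is no reading.
- camera_model(name): a dict with "fx", "fy", "cx", "cy" (pixels), "T" (4x4, takes a point from camera to world coordinates); the wrist camera has in their place "T_tool_cam" (4x4, takes a point from camera to tool coordinates, whose origin is the TCP and whose axes are the tool frame's). Camera axes: x right, y down, z forward; pixel columns grow to the right and rows downward; lengths in m; the calibration is good to about 2 mm. The wrist camera is an equidistant fisheye: a pixel r from the principal point sees the ray r / f radians off the axis. A picture is of the moment at which its call begins: read the wrist's pose just before it. camera_model takes no time and is no camera call.
- sign_off(): hands the job in, once; it reports no verdict.
Trained networks look in the newest picture that a camera, given by its name, has taken for a name from the list of things; names that differ only in an ending like _2 or _b are one class to them, and where a whole thing is asked for, a point or a joint stands for the part that bears it (a point fixed in the world has none). Each returns a list of dicts, best first, with "score" (0 to 1); they miss things now and then, are a little off and sometimes report something else, mostly with a low value. They report only what shows in the picture. A call takes as long as a camera call. They do not tell look-alikes from the thing itself.
- trace(query, camera): "pixels" (400x640 bool, what is visible of it) and "rect" ([centre column, centre row, width, height] in pixels, round what is visible of it).
The state is a dict: "time": time; "joint_pos": joint angles; "joint_vel": joint speeds; "joint_torque": joint torques, N m; "eef_pos": TCP position; "tool_rot": TCP orientation; "contact_force": force on the tool from outside, world axes, zero at the start; "ft_torque": the same for the moment, N m; "width": opening from 0.0 (shut) to 1.0 (fully open).
Only numpy, scipy, OpenCV 4.12 (cv2) and the standard library are available. Lean on these libraries where they do the work, as an engineer would, in place of code of your own. Each camera call takes 0.05 s, during which the arm holds its last target.

TASK

Take the digital pen off its rest, lay it in the V-groove of the charging dock, nib towards the end stop but still about 2 cm short of it, and let go of it. Then push it along the groove until the nib touches the stop and keep it pressed there gently, with about 8 N (never more than 15 N), for a second. Leave the pen lying free in the groove with its nib still at the stop, and leave the other things on the desk where they are.

Things in the scene. Friction and masses are not known exactly. Their poses are not given: they have to be found in the camera images.
- pen: grey round rod 14 mm in diameter, 160 mm long, about 45 g, loose, at first lying level on the pen rest. Origin on its axis at mid-length, +x to the nib. Plain cylinder from x = -80 (flat rear end) to +60 mm, then tapering to a blunt black nib 6.4 mm across at x = +80 mm. It can roll about x, so its y and z axes may point anywhere
- pen_nib (a point): the end face of the pen's nib, on the pen's axis, 80 mm ahead of its origin; axes as the pen's
- pen_rest: black pen rest, fixed: foot 150 x 50 x 4 mm, two notched posts 10 mm thick, 26 mm wide, at x = -66 and +50 mm, carrying the pen with its axis 30 mm above the desk; post tops about level with that axis. Between the posts the pen is free all round down to the foot. Origin at the centre of the underside, +x along the pen to its nib, z up
- dock: aluminium charging dock, fixed: foot 150 x 60 x 6 mm (x = -70 to +80 mm), body 130 x 32 mm (x = -60 to +70) with an open-topped, smooth (friction about 0.2) 90-degree V-groove along x, from its open end at x = -60 mm to the end stop at x = +55 mm. Origin on the underside below the groove's line, z up, +x to the stop. The groove's edges are 34.5 mm above the desk
- stop: end stop, a rigid black block across the end of the groove, 15 x 32 mm and 30 mm tall (from 21 to 51 mm above the desk), fixed to the dock; a brass contact spot marks its middle. It does not yield; the contact is damaged above 15 N. A pen that is also pressed down or sideways into the groove loses part of the push to friction there; pushed by its flat rear end it slides freely
- stop_face (a point): the middle of the stop's face that the nib touches, at dock x = +55 mm, y = 0, 36 mm above the desk; axes as the dock's (+x into the stop, z up). A pen lying in the groove has its axis at this height, its upper half clear of the groove; with the nib at the stop its rear 45 mm stick out past the open end of the groove, free all round, 36 mm above the desk
- notes: yellow block of sticky notes, 76 x 76 x 12 mm, origin at the centre of its underside. Loose, to be left alone
- usb_stick: black USB stick, 54 x 18 x 8 mm, origin at its underside. Loose, to be left alone
- pencil: red pencil lying flat, 174 x 8 x 8 mm, origin at its underside. Loose, to be left alone
- mouse: white computer mouse, 105 x 62 x 34 mm, origin at its underside. Loose, to be left alone
- stapler: blue and black stapler, 130 x 36 x 53 mm, origin at its underside. Loose, to be left alone
- mug: white mug, 80 mm across, 95 mm high, origin at its underside. Loose, to be left alone
- phone: black mobile phone, 150 x 72 x 8 mm, origin at its underside. Loose, to be left alone
Things that resemble listed ones, but are neither listed nor needed, are in the scene too. Of the things that look like the pen, the larger one is meant.

How it is judged:
By the outcome, as a careful person would: the job done as asked, in the order asked, and still so for the second after the job is handed in, with the robot touching nothing.
It also fails if it takes over 72 s, if anything falls off the work surface, if the arm or the gripper's body presses on something with over 40 N, if the wrist force passes 120 N, or if a joint passes its speed limit or range.

## Working session

There is one attempt and no reset: what is moved stays moved. The work goes in short steps, Python scripts to look and compute and a shell command to move; the robot and the scene stay as the last step left them, time stands still between calls to the robot, and variables do not carry over. Pictures are saved under pics/ and viewed, and the job is handed in when it is done.

```bash
mkdir -p pics; ls
python3 - <<'E'
from rig import *
import cv2
print(observe())
for n in ("scene","top","wrist"):
    p,d=grab_frame(n); cv2.imwrite(f"pics/{n}0.png",p); m=camera_model(n); print(n,m)
print(tip_reach)
E
```

```text
pics
{'time': 0.0, 'joint_pos': array([ 9.86935835e-01,  1.59030890e-01,  1.59822380e+00, -1.60568821e-05,
        1.38621272e+00, -2.10098360e-01]), 'joint_vel': array([ 0.00054642, -0.00126759,  0.00159385, -0.00021724, -0.00068199,
       -0.00143901]), 'joint_torque': array([-9.39314486e-04, -3.85585034e+01, -3.22099328e+01,  6.99786027e-02,
        3.80715961e-02, -1.46213706e-04]), 'eef_pos': array([0.2096211 , 0.53476826, 0.22163335]), 'tool_rot': array([ 0.58357965, -0.39865354,  0.58480233,  0.39814116]), 'contact_force': array([0.22161874, 1.00102597, 0.9264611 ]), 'ft_torque': array([0.04239694, 0.06797334, 0.00139846]), 'width': 1.0033008589889227}
scene {'fx': 385.15669276880766, 'fy': 385.15669276880766, 'cx': 325.130622119823, 'cy': 197.3606681519569, 'T': array([[-0.44731037,  0.56033776, -0.6970904 ,  1.30159135],
       [ 0.89431365,  0.28963125, -0.34105253,  0.35774063],
       [ 0.01079455, -0.7759738 , -0.63067276,  0.69870142],
       [ 0.        ,  0.        ,  0.        ,  1.        ]])}
top {'fx': 383.5045797897286, 'fy': 383.5045797897286, 'cx': 317.33089607559066, 'cy': 198.3951197860031, 'T': array([[ 0.00956551, -0.98556387,  0.16903358,  0.44367045],
       [-0.99990252, -0.00770798,  0.01164192, -0.00875148],
       [-0.01017095, -0.16912846, -0.98554153,  0.96928456],
       [ 0.        ,  0.        ,  0.        ,  1.        ]])}
wrist {'fx': 309.70691628693146, 'fy': 309.70691628693146, 'cx': 326.00925370829464, 'cy': 201.76560950114418, 'T_tool_cam': array([[-2.16633043e-05, -2.86933886e-01,  9.57950387e-01,
        -1.61539244e-01],
       [-7.75269040e-04, -9.57950095e-01, -2.86933816e-01,
         8.19045493e-02],
       [ 9.99999699e-01, -7.48885211e-04, -2.01698594e-04,
         7.05476303e-04],
       [ 0.00000000e+00,  0.00000000e+00,  0.00000000e+00,
         1.00000000e+00]])}
0.008
```

View pics/top0.png

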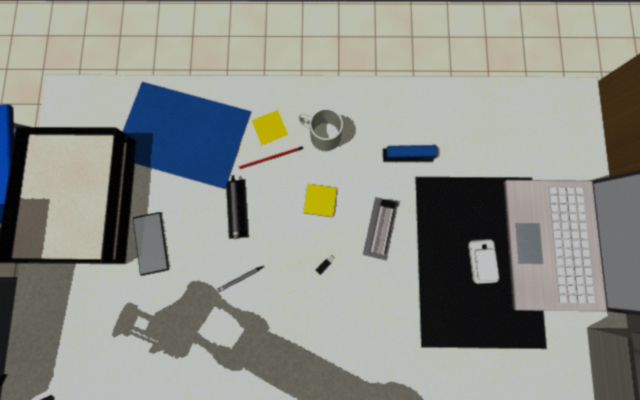

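View pics/scene0.png

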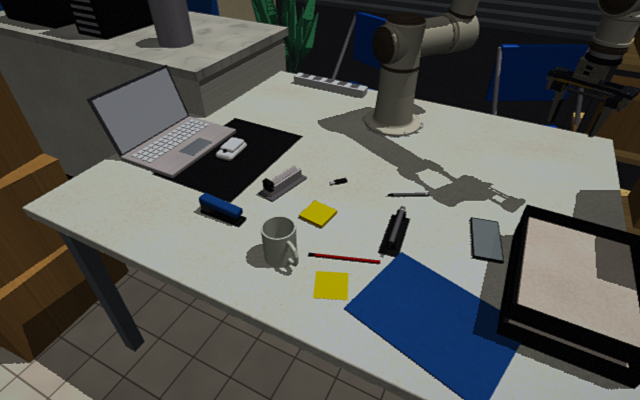

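View pics/wrist0.png

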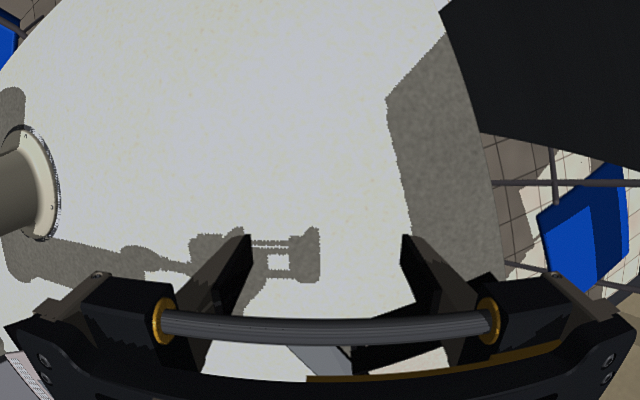

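The top view shows the black rest with the pen at about (237,207), the dock at (381,228) with a dark block near (388,203), and a smaller look-alike pen at (240,278). Next I'll zoom in and run the networks.

```bash
cat > h.py <<'E'
from rig import *
import numpy as np, cv2
from scipy.spatial.transform import Rotation as R
def pts(name,mask,d):
    m=camera_model(name); v,u=np.nonzero(mask&(d>0)); z=d[v,u]
    P=np.c_[(u-m['cx'])/m['fx']*z,(v-m['cy'])/m['fy']*z,z]
    return P@m['T'][:3,:3].T+m['T'][:3,3]
def pix(name,X):
    m=camera_model(name); X=np.atleast_2d(X); p=(X-m['T'][:3,3])@m['T'][:3,:3]
    return np.c_[p[:,0]/p[:,2]*m['fx']+m['cx'],p[:,1]/p[:,2]*m['fy']+m['cy']]
def wristT(o):
    T=np.eye(4); q=o['tool_rot']; T[:3,:3]=R.from_quat(q[[1,2,3,0]]).as_matrix(); T[:3,3]=o['eef_pos']
    return T
def wpix(o,X):
    m=camera_model('wrist'); T=wristT(o)@m['T_tool_cam']; X=np.atleast_2d(X)
    p=(X-T[:3,3])@T[:3,:3]; r=np.hypot(p[:,0],p[:,1]); th=np.arctan2(r,p[:,2])
    return np.c_[m['cx']+m['fx']*th*p[:,0]/r, m['cy']+m['fy']*th*p[:,1]/r]
def wray(o,u,v):
    m=camera_model('wrist'); T=wristT(o)@m['T_tool_cam']
    a=(u-m['cx'])/m['fx']; b=(v-m['cy'])/m['fy']; th=np.hypot(a,b)
    dd=np.array([np.sin(th)*a/th,np.sin(th)*b/th,np.cos(th)]); return T[:3,3],T[:3,:3]@dd
def wz(o,u,v,z):
    c,d=wray(o,u,v); return c+d*(z-c[2])/d[2]
E
python3 - <<'E'
from h import *
for n in ("top","scene"):
    p,d=grab_frame(n)
    for q in ("pen","pen_rest","dock","stop"):
        for r in trace(q,n)[:3]:
            P=pts(n,r['pixels'],d)
            print(n,q,round(r['score'],2),np.round(r['rect']),len(P),np.round(np.median(P,0),3) if len(P) else '',np.round(P.min(0),3),np.round(P.max(0),3))
            if len(P)>5:
                c,w,vt=np.linalg.svd((P-P.mean(0))[:,:2],full_matrices=False); print('   dir',np.round(vt[0],3))
p,d=grab_frame("top")
cv2.imwrite("pics/tz1.png",np.hstack([cv2.resize(p[165:295,200:280],None,fx=4.5,fy=4.5,interpolation=2),cv2.resize(p[165:295,345:425],None,fx=4.5,fy=4.5,interpolation=2)]))
p,d=grab_frame("scene")
cv2.imwrite("pics/sz1.png",np.hstack([cv2.resize(p[160:270,360:460],None,fx=4,fy=4,interpolation=2),cv2.resize(p[150:260,240:330],None,fx=4,fy=4,interpolation=2)]))
E
```

```text
top pen 0.87 [235. 208.  12.  66.] 422 [0.58  0.207 0.036] [ 0.504  0.195 -0.001] [0.666 0.23  0.042]
   dir [-0.994 -0.11 ]
top pen 0.54 [241. 278.  42.  26.] 274 [0.408 0.19  0.009] [ 0.376  0.14  -0.002] [0.438 0.244 0.017]
   dir [-0.478  0.878]
top pen 0.17 [268. 158.  60.  22.] 169 [0.719 0.114 0.008] [0.687 0.047 0.001] [0.744 0.203 0.012]
   dir [-0.321  0.947]
top pen_rest 0.87 [237. 210.  24.  54.] 804 [0.574 0.199 0.005] [ 0.506  0.174 -0.002] [0.656 0.238 0.035]
   dir [-0.994 -0.112]
top dock 0.62 [381. 229.  34.  62.] 1395 [ 0.533 -0.153  0.027] [ 0.46  -0.2   -0.002] [ 0.611 -0.114  0.055]
   dir [-0.977  0.212]
top stop 0.49 [234. 208.  11.  64.] 344 [0.578 0.206 0.036] [0.504 0.195 0.03 ] [0.659 0.219 0.042]
   dir [-0.995 -0.1  ]
scene pen 0.82 [396. 227.  12.  40.] 182 [0.594 0.209 0.033] [0.513 0.197 0.028] [0.659 0.22  0.038]
   dir [0.995 0.099]
scene pen 0.49 [411. 194.  38.   4.] 144 [0.409 0.189 0.005] [ 0.366  0.146 -0.005] [0.437 0.241 0.011]
   dir [ 0.479 -0.878]
scene pen_rest 0.71 [395. 235.  26.  42.] 552 [0.597 0.214 0.001] [ 0.496  0.182 -0.004] [0.664 0.235 0.031]
   dir [0.999 0.037]
scene dock 0.92 [280. 181.  48.  31.] 832 [ 0.555 -0.15   0.019] [ 0.434 -0.214 -0.005] [ 0.613 -0.114  0.051]
   dir [ 0.962 -0.273]
scene dock 0.69 [343. 183.  16.   4.] 90 [ 0.444 -0.014  0.004] [ 0.42  -0.037 -0.005] [0.468 0.006 0.009]
   dir [ 0.694 -0.72 ]
scene stop 0.66 [268. 185.  13.  16.] 134 [ 0.596 -0.168  0.038] [ 0.526 -0.231 -0.007] [ 0.604 -0.152  0.051]
   dir [0.61  0.793]
```

View pics/tz1.png

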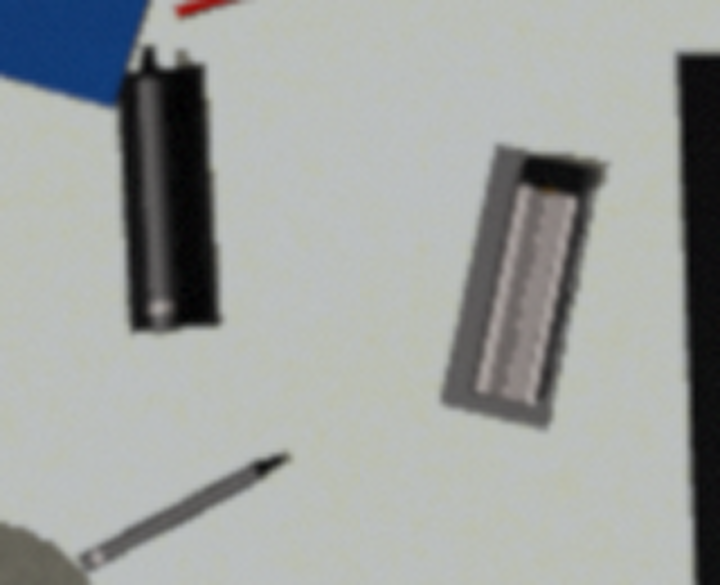

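View pics/sz1.png

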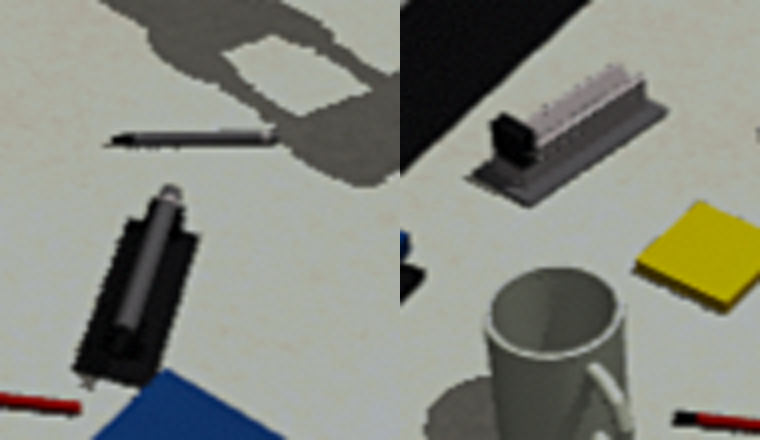

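The zoom shows the pen on its rest with its nib at the far (+x world) end and its bright rear end near. The dock's stop, with the brass spot, is also at its far end. Next I'll fit the pen's axis and the dock's pose.

```bash
cat > fit.py <<'E'
from h import *
from scipy.optimize import least_squares
def collect(names=("top","scene")):
    pen=[];dock=[]
    for n in names:
        p,d=grab_frame(n)
        for q,L,x in (("pen",pen,(0.585,0.207)),("dock",dock,(0.535,-0.155))):
            for r in trace(q,n):
                P=pts(n,r['pixels'],d)
                if len(P)>30 and np.hypot(*(np.median(P,0)[:2]-x))<0.06: L.append((n,P)); break
    return pen,dock
if __name__=="__main__":
    pen,dock=collect()
    for n,P in pen+[("both",np.vstack([p for _,p in pen]))]:
        P=P[(P[:,2]>0.024)&(P[:,2]<.045)]
        def f(s): # line y=a+b(x-.58), z=c
            a,b,c=s; D=np.hypot((P[:,1]-a-b*(P[:,0]-.58))/np.hypot(1,b),P[:,2]-c); return D-.007
        s=least_squares(f,[.207,.1,.03],loss='soft_l1',f_scale=.001).x
        print(n,len(P),'y@.58',s[0],'slope',s[1],'z',s[2], 'x',np.percentile(P[:,0],[0,1,99,100]))
    # dock: points on top z~.0345 body & foot ; fit with 3-DoF model of surfaces
    for n,P in dock+[("both",np.vstack([p for _,p in dock]))]:
        P=P[(P[:,2]>.002)]
        def sd(L): # distance to dock surface set (sampled boxes, signed approx)
            x,y,z=L.T
            def box(lo,hi):
                c=(np.array(lo)+hi)/2;h=(np.array(hi)-lo)/2;q=np.abs(L-c)-h
                return np.linalg.norm(np.maximum(q,0),axis=1)+np.minimum(q.max(1),0)
            body=box([-.06,-.016,0],[.07,.016,.0345])
            vee=(np.abs(y)-(z-(.036-.007*np.sqrt(2))))/np.sqrt(2)  # >0 solid... inside groove when <0
            body=np.maximum(body,-vee)
            # groove only applies for x<.055; stop covers rest
            return np.minimum.reduce([body,box([-.07,-.03,0],[.08,.03,.006]),box([.055,-.016,.021],[.07,.016,.051])])
        def loc(s):
            c,q=np.cos(s[2]),np.sin(s[2]); D=P[:,:2]-s[:2]
            return np.c_[D[:,0]*c+D[:,1]*q,-D[:,0]*q+D[:,1]*c,P[:,2]-s[3]]
        s=least_squares(lambda s:sd(loc(s)),[.535,-.155,-.22,0],loss='soft_l1',f_scale=.0015,x_scale=[.01,.01,.05,.01]); 
        print('dock',n,len(P),s.x,'rms mm',1e3*np.sqrt(np.mean(np.minimum(np.abs(sd(loc(s.x))),.005)**2)))
E
python3 fit.py
```

```text
top 351 y@.58 0.20770398913985194 slope 0.10443796032584465 z 0.031182502896228707 x [0.50412794 0.50665019 0.65696072 0.65982058]
scene 228 y@.58 0.20698986462337376 slope 0.10256731626221731 z 0.026879881633154985 x [0.50183846 0.50640966 0.66156566 0.66306909]
both 579 y@.58 0.20732460872280653 slope 0.10397232185556478 z 0.02992666611621563 x [0.50183846 0.50655167 0.6596     0.66306909]
dock scene 753 [ 0.53013201 -0.15658963 -0.21802524 -0.00249642] rms mm 1.2692756487114913
dock both 753 [ 0.53013201 -0.15658963 -0.21802524 -0.00249642] rms mm 1.2692756487114913
```

```bash
python3 - <<'E'
from h import *
o=observe(); T=wristT(o); print(np.round(T,3))
y=T[:3,1]; a=np.arctan2(y[1],y[0]); print('tool y heading',a)
for nm,h in (('pen',.1036),('dock',-.218)):
  for k in (0,np.pi):
    d=(h+k-a+np.pi)%(2*np.pi)-np.pi; print(nm,k,'yaw world',d,'q1',np.arctan2(.2,.58),np.arctan2(-.15,.43))
E
sed -i 's/sd(loc(s)),\[/sd(loc(s)),[/' fit.py
python3 - <<'E'
from h import *
p,d=grab_frame("top")
for r in trace("dock","top"): print(r['score'],r['rect'])
np.save('d.npy',d)
E
```

```text
[[ 0.    -0.931  0.365  0.21 ]
 [-0.     0.365  0.931  0.535]
 [-1.    -0.    -0.     0.223]
 [ 0.     0.     0.     1.   ]]
tool y heading 2.7678063868036147
pen 0 yaw world -2.6642063868036145 q1 0.3320594675428855 -0.33563855032760925
pen 3.141592653589793 yaw world 0.47738626678617857 q1 0.3320594675428855 -0.33563855032760925
dock 0 yaw world -2.9858063868036147 q1 0.3320594675428855 -0.33563855032760925
dock 3.141592653589793 yaw world 0.15578626678617846 q1 0.3320594675428855 -0.33563855032760925
0.56 [379.6, 228.8, 31.9, 62.3]
0.53 [388.8, 203.9, 14.9, 9.9]
```

```bash
cat >> h.py <<'E'
def rel(o,xyz,head=None,T=None):
    """shift (mm) along tool axes, yaw as rotation about tool x, for TCP target xyz & tool-y heading"""
    T=wristT(o) if T is None else T
    s=T[:3,:3].T@(np.array(xyz)-T[:3,3])*1e3; out=[np.round(s,1)]
    if head is not None:
        Y=np.array([np.cos(head),np.sin(head),0]);X=np.array([0,0,-1.]);Z=np.cross(X,Y)
        out.append(np.round(R.from_matrix(T[:3,:3].T@np.c_[X,Y,Z]).as_rotvec(),4))
    return out
E
python3 -c "
from h import *
print(rel(observe(),[.5452,.2037,.15],.1036+np.pi))"
```

```text
[array([  72.6, -433.1, -186.2]), array([-0.4774, -0.    , -0.    ])]
```

```bash
python3 -m jog '[[[0,-50,-20],[-0.1,0,0]],[[0,-110,-45],[-0.2,0,0]],[[5,-165,-70],[-0.3,0,0]],[[10,-220,-95],[-0.4,0,0]],[[20,-270,-116],[-0.4774,0,0]]]' 0.4 && python3 -c "
from h import *
print(rel(observe(),[.5452,.2037,.15],.1036+np.pi))"
```

```text
time: 1.78
eef_pos: [0.4206, 0.3272, 0.2031]
tool_rot: [-0.473, 0.526, -0.472, -0.525]
contact_force: [1.2, 1.0, -0.8]
width: 0.601
[array([  53.2, -110.8, -135.9]), array([0.0022, 0.0005, 0.0016])]
```

```bash
python3 -m jog '[[[10,-30,-40],[0,0,0]],[[20,-60,-80],[0,0,0]],[[35,-90,-115],[0,0,0]],[[50,-110.5,-136],[0,0,0]],[[50,-110.5,-136],[0,0,0]]]'
python3 - <<'E'
from h import *
o=observe(); print(o['eef_pos'],o['contact_force'],rel(o,[.5452,.2037,.15],.1036+np.pi))
p,d=grab_frame("wrist"); 
for s in (-80,-38,0,60,80):
    X=np.array([.583,.2076,.03])+s/1e3*np.array([.9946,.1034,0]); u=wpix(o,X)[0]; print(s,u)
    cv2.circle(p,tuple(int(round(a)) for a in u),3,(0,0,255),1)
cv2.imwrite('pics/w1.png',p)
E
```

```text
time: 2.4
eef_pos: [0.5431, 0.2033, 0.1512]
tool_rot: [0.473, -0.524, 0.475, 0.525]
contact_force: [0.0, 0.3, 0.5]
width: 0.599
[0.54314194 0.20334225 0.15123943] [0.00567527 0.31891024 0.45892486] [array([ 1.2, -2.1,  0.1]), array([-0.0028, -0.0002, -0.0025])]
-80 [325.08541928 157.1760842 ]
-38 [325.27510684 200.95867057]
0 [325.44189909 237.71957785]
60 [325.68505566 288.78094181]
80 [325.75920353 303.8089368 ]
```

View pics/w1.png

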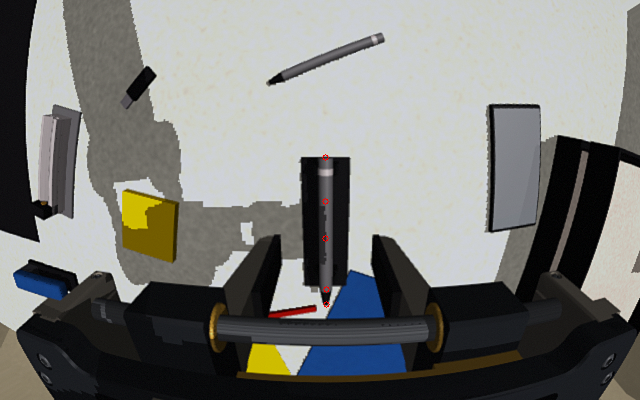

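The wrist view shows the predicted pen axis (red dots at columns 325–326, rear end at row 157, nib at row 304) lying on the real pen between the fingers. I'll descend now.

```bash
python3 -m jog '[[[30,-1,0],[0,0,0]],[[70,-2,0],[0,0,0]],[[105,-2,0],[0,0,0]],[[125,-2,0],[0,0,0]],[[132,-2,0],[0,0,0]]]' && python3 -m jog '[[[0,0,0],[0,0,0]],[[0,0,0],[0,0,0]],[[0,0,0],[0,0,0]],[[0,0,0],[0,0,0]],[[0,0,0],[0,0,0]]]' 1 && python3 -m jog '[[[0,0,0],[0,0,0]],[[0,0,0],[0,0,0]],[[0,0,0],[0,0,0]],[[0,0,0],[0,0,0]],[[0,0,0],[0,0,0]]]'
```

```text
time: 3.08
eef_pos: [0.5443, 0.2057, 0.0202]
tool_rot: [0.473, -0.525, 0.473, 0.526]
contact_force: [-0.8, -0.0, 0.6]
width: 0.595
time: 3.7
eef_pos: [0.5456, 0.2031, 0.0213]
tool_rot: [-0.472, 0.526, -0.474, -0.524]
contact_force: [-0.6, -8.2, 3.0]
width: 0.139
time: 4.32
eef_pos: [0.5456, 0.2031, 0.0213]
tool_rot: [-0.473, 0.526, -0.474, -0.524]
contact_force: [-0.4, -7.9, 3.5]
width: 0.139
```

```bash
python3 -m jog '[[[-10,0,0],[0,0,0]],[[-30,0,0],[0,0,0]],[[-60,0,0],[0,0,0]],[[-90,0,0],[0,0,0]],[[-100,0,0],[0,0,0]]]'
python3 - <<'E'
from h import *
o=observe(); print(o['eef_pos'],o['contact_force'])
for i in range(3): 
    p,d=grab_frame("wrist"); print(observe()['eef_pos'],observe()['contact_force'])
o=observe()
cv2.imwrite('pics/w2.png',p)
p,d=grab_frame("scene"); cv2.imwrite('pics/s2.png',p)
p,d=grab_frame("top"); cv2.imwrite('pics/t2.png',p)
for r in trace("pen","top"): 
    P=pts("top",r['pixels'],d); print(r['score'],r['rect'],np.median(P,0),np.round(P.min(0),3),np.round(P.max(0),3))
E
```

```text
time: 4.95
eef_pos: [0.5466, 0.2056, 0.1241]
tool_rot: [-0.475, 0.526, -0.472, -0.524]
contact_force: [-0.1, 0.5, -1.2]
width: 0.144
[0.54664554 0.20562457 0.1240942 ] [-0.08114852  0.45372071 -1.16519883]
[0.54661066 0.20560763 0.12406988] [-0.51623615  0.08240032  0.7162737 ]
[0.54586939 0.20539735 0.12232623] [-0.00973856 -0.56876585 -0.87456167]
[0.54493542 0.20520258 0.12079834] [-0.7393793  -0.20019576 -1.18297171]
0.58 [222.8, 199.9, 10.5, 69.4] [0.61723614 0.20987432 0.13457293] [ 0.502  0.169 -0.002] [0.674 0.246 0.29 ]
0.52 [241.8, 277.2, 40.6, 29.1] [0.40706707 0.1931116  0.00947268] [ 0.377  0.14  -0.005] [0.438 0.241 0.015]
```

View pics/w2.png

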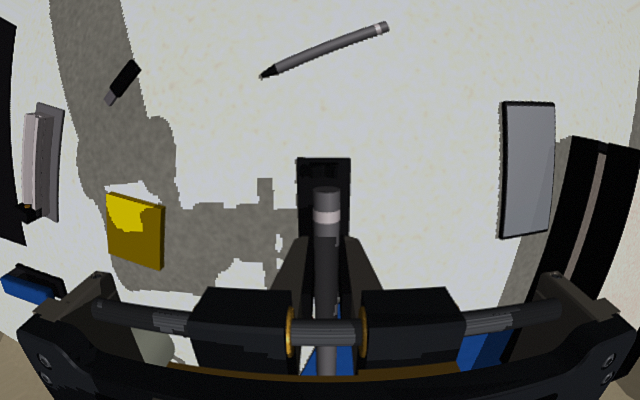

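View pics/s2.png

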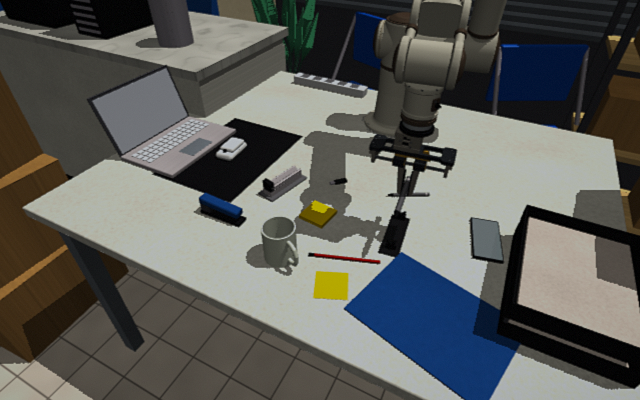

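The pen is held: its rear end shows between the pads at (327,190), and the rest below is empty. Now I'll measure the pen in the hand and the way to the dock.

Run:
```python
from h import *
o=observe(); p,d=grab_frame("wrist"); o2=observe(); print(o['eef_pos'],o2['eef_pos'])
rs=trace("pen","wrist")
m=camera_model('wrist')
for r in rs:
    print(r['score'],np.round(r['rect']))
v,u=np.mgrid[180:240,308:346]; v=v.ravel();u=u.ravel(); z=d[v,u]
a=(u-m['cx'])/m['fx'];b=(v-m['cy'])/m['fy'];th=np.hypot(a,b)
C=np.c_[np.tan(th)*a/th*z,np.tan(th)*b/th*z,z]
L=(C@m['T_tool_cam'][:3,:3].T+m['T_tool_cam'][:3,3])
k=(z>0)&(np.abs(L[:,0]+.015)<.02)
L=L[k]*1e3; print(len(L),np.round(L.min(0),1),np.round(L.max(0),1))
from scipy.optimize import least_squares
def f(s): return np.hypot(L[:,0]-s[0]-s[1]*(L[:,1]-35),L[:,2]-s[2]-s[3]*(L[:,1]-35))-7
s=least_squares(f,[-11,0,0,0],loss='soft_l1',f_scale=1).x; print('pen in tool x@y35,slope x/y, z, slope z/y',s)
print('pred rear px',wpix(o,(wristT(o)@[-.011,.042,0,1])[:3]))
print(rel(o,[.4491,-.1387,.12],-.218+np.pi))
```

```text
[0.54387269 0.20494449 0.11908482] [0.54398488 0.20491164 0.1191475 ]
0.95 [325.  51. 131.  57.]
0.86 [327. 279.  26. 187.]
1464 [-16.7   9.6  -9.6] [ 4.9 42.9 11.9]
pen in tool x@y35,slope x/y, z, slope z/y [-8.29803248e+00 -2.24890739e-02  8.34326641e-01 -2.23129272e-03]
pred rear px [[324.3390494  191.14349372]]
[array([  -0.5,  129.8, -332. ]), array([ 0.3216, -0.0005, -0.0027])]
```

```bash
python3 -m jog '[[[-5,15,-35],[0.04,0,0]],[[-10,35,-90],[0.12,0,0]],[[-10,57,-145],[0.2,0,0]],[[-10,79,-200],[0.28,0,0]],[[-10,98,-250],[0.3216,0,0]]]' && python3 -m jog '[[[0,9,-32],[0,0,0]],[[0,18,-60],[0,0,0]],[[0,22,-76],[0,0,0]],[[0,22,-76],[0,0,0]],[[0,22,-76],[0,0,0]]]' && python3 -c "
from h import *
o=observe();print(rel(o,[.4491,-.1387,.12],-.218+np.pi))"
```

```text
time: 5.98
eef_pos: [0.4723, -0.0554, 0.1301]
tool_rot: [0.552, -0.442, 0.552, 0.442]
contact_force: [1.6, -1.1, -0.3]
width: 0.143
time: 6.6
eef_pos: [0.4355, -0.1226, 0.1303]
tool_rot: [0.551, -0.442, 0.551, 0.443]
contact_force: [0.4, 0.4, -0.3]
width: 0.141
[array([ 10.3, -16.8, -12.7]), array([ 0.0001,  0.0005, -0.0004])]
```

```bash
python3 -m jog '[[[0,-9,-6],[0,0,0]],[[0,-17,-12.5],[0,0,0]],[[0,-17,-12.5],[0,0,0]],[[0,-17,-12.5],[0,0,0]],[[0,-17,-12.5],[0,0,0]]]'
python3 - <<'E'
from h import *
from fit import *
p,d=grab_frame("wrist"); cv2.imwrite('pics/w3.png',p)
o=observe();print(o['eef_pos'],o['contact_force'],rel(o,[.4491,-.1387,.12],-.218+np.pi))
ps,ds=grab_frame("scene"); cv2.imwrite('pics/s3.png',cv2.resize(ps[110:270,220:420],None,fx=4,fy=3.75))
pt,dt=grab_frame("top"); cv2.imwrite('pics/t3.png',cv2.resize(pt[170:330,300:460],None,fx=3.75,fy=3.75))
E
```

```text
time: 7.22
eef_pos: [0.4491, -0.1389, 0.1305]
tool_rot: [0.551, -0.443, 0.551, 0.443]
contact_force: [0.8, 0.5, 0.0]
width: 0.139
[ 0.44916132 -0.13889467  0.13055789] [0.36403287 0.2016993  0.35678682] [array([10.6,  0.1,  0.2]), array([ 0.0001,  0.0001, -0.0002])]
```

View pics/w3.png

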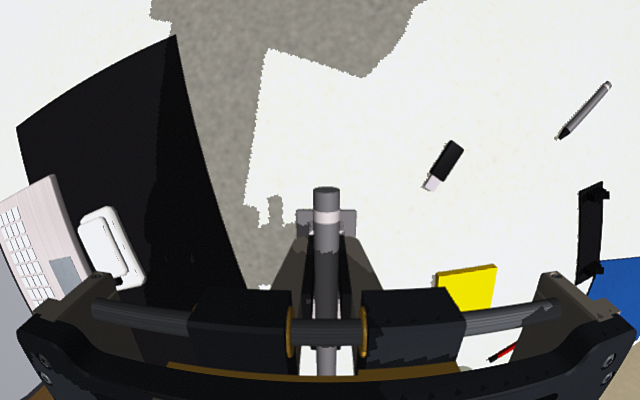

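View pics/s3.png

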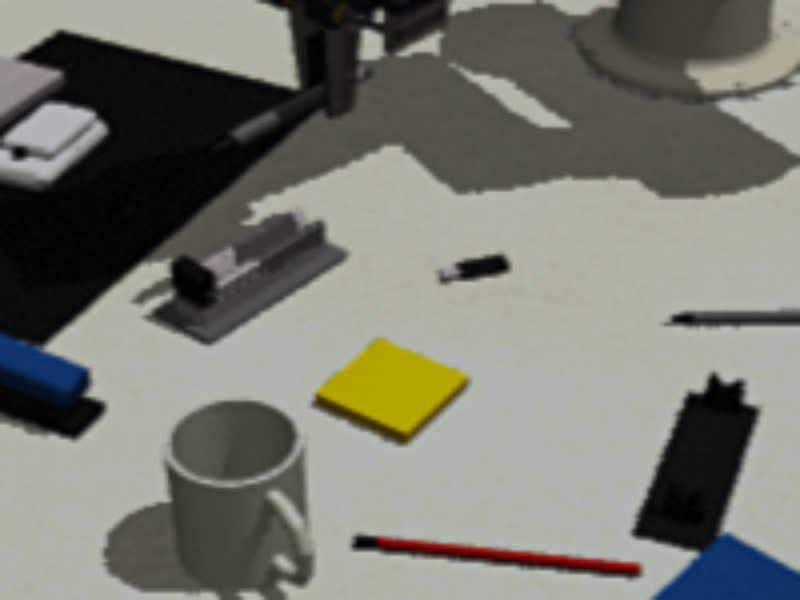

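View pics/t3.png

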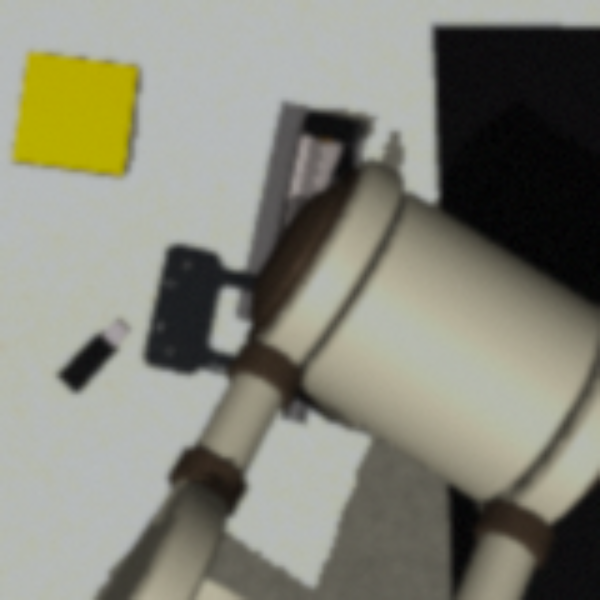

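The wrist view shows the dock's rear foot edge at row 209 (columns 297–356) behind the pen (column 327), so it looks laterally aligned. I'll cross-check the dock fit with the earlier top depth and these corners.

Run:
```python
from h import *
o=observe()
p=cv2.imread('pics/w3.png'); cv2.imwrite('pics/w3z.png',cv2.resize(p[170:270,260:400],None,fx=5.5,fy=5.5,interpolation=cv2.INTER_CUBIC))
def world(x,y,z,s=(.5301,-.1566,-.218)):
    c,q=np.cos(s[2]),np.sin(s[2]); return [s[0]+c*x-q*y,s[1]+q*x+c*y,z]
for P in ((-.07,.03,.006),(-.07,-.03,.006),(-.06,.016,.0345),(-.06,-.016,.0345)): print(P,wpix(o,world(*P))[0])
for u in ((297,209),(356,209)): print(wz(o,*u,.006))
# top fit from depth before the arm came near
d=np.load('d.npy'); mk=np.zeros_like(d,bool); mk[190:268,355:410]=1
P0=pts('top',mk,d)
from scipy.optimize import least_squares
def run(P,s0,label):
    def sd(L):
        def box(lo,hi):
            c=(np.array(lo)+hi)/2;h=(np.array(hi)-lo)/2;q=np.abs(L-c)-h
            return np.linalg.norm(np.maximum(q,0),axis=1)+np.minimum(q.max(1),0)
        y,z=L[:,1],L[:,2]
        body=np.maximum(box([-.06,-.016,0],[.07,.016,.0345]),-(np.abs(y)-(z-.0261))/2**.5)
        return np.minimum.reduce([body,box([-.07,-.03,0],[.08,.03,.006]),box([.055,-.016,.021],[.07,.016,.051])])
    def loc(s):
        c,q=np.cos(s[2]),np.sin(s[2]); D=P[:,:2]-s[:2]
        return np.c_[D[:,0]*c+D[:,1]*q,-D[:,0]*q+D[:,1]*c,P[:,2]-s[3]]
    r=least_squares(lambda s:sd(loc(s)),s0,loss='soft_l1',f_scale=.0015,x_scale=[.01,.01,.05,.01]); print(label,len(P),np.round(r.x,4),r.cost)
    return r.x
run(P0[P0[:,2]>.004],[.53,-.156,-.22,0],'top>.004'); run(P0[P0[:,2]>.015],[.53,-.156,-.22,0],'top>.015')
p,ds=grab_frame('scene')
from h import pix
mk=np.zeros_like(ds,bool); mk[160:202,250:308]=1
P1=pts('scene',mk,ds); P1=P1[(P1[:,2]<.06)]
L=P1[:,:2]-[.53,-.156]; 
P1=P1[np.hypot(L[:,0],L[:,1])<.1]
run(P1[P1[:,2]>.005],[.53,-.156,-.22,0],'scene')
```

```text
(-0.07, 0.03, 0.006) [356.25654322 210.48132612]
(-0.07, -0.03, 0.006) [294.79246468 210.52138298]
(-0.06, 0.016, 0.0345) [343.31874932 231.04185663]
(-0.06, -0.016, 0.0345) [307.66394421 231.06210984]
[ 0.45422034 -0.16825073  0.006     ]
[ 0.46669589 -0.11213039  0.006     ]
top>.004 1441 [ 0.53   -0.1558 -0.2197  0.0007] 0.003148336838712495
top>.015 774 [ 0.5301 -0.1559 -0.2225  0.0008] 0.0005086209998122935
scene 602 [ 0.5303 -0.1566 -0.2258 -0.0024] 0.00042804599598631377
```

View pics/w3z.png

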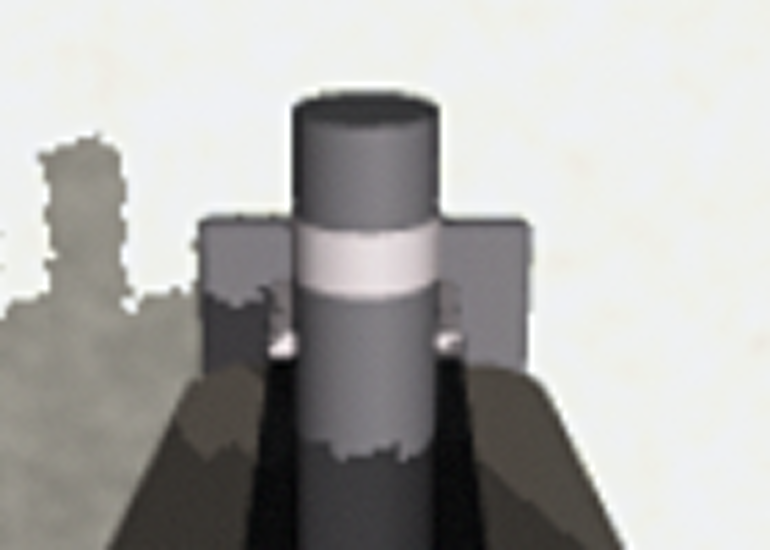

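Dock pose agrees across fits at about (.530, −.156, heading −.22). In the zoom the pen (column 326.5) is centred on the dock body (309–344, centre 326.5). I'll lower the pen to just above the groove.

```bash
python3 -m jog '[[[20,0,0],[0,0,0]],[[45,0,0],[0,0,0]],[[70,0,0],[0.002,0,0]],[[85,0,0],[0.002,0,0]],[[92,0,0],[0.002,0,0]]]' && python3 -m jog '[[[0,0,0],[0,0,0]],[[0,0,0],[0,0,0]],[[0,0,0],[0,0,0]],[[0,0,0],[0,0,0]],[[0,0,0],[0,0,0]]]'
python3 - <<'E'
from h import *
o=observe();print(o['eef_pos'],o['contact_force'])
ps,ds=grab_frame("scene"); cv2.imwrite('pics/s4.png',cv2.resize(ps[140:210,240:340],None,fx=8,fy=8,interpolation=cv2.INTER_CUBIC))
p,d=grab_frame("wrist"); cv2.imwrite('pics/w4.png',p)
E
```

```text
time: 8.05
eef_pos: [0.449, -0.1389, 0.038]
tool_rot: [0.552, -0.442, 0.552, 0.442]
contact_force: [0.5, 0.4, -0.4]
width: 0.141
time: 8.68
eef_pos: [0.4494, -0.1391, 0.0388]
tool_rot: [0.552, -0.442, 0.552, 0.442]
contact_force: [0.0, -0.4, 0.4]
width: 0.143
[ 0.44937269 -0.13910827  0.03876794] [ 0.03359608 -0.39490975  0.35636661]
```

View pics/s4.png

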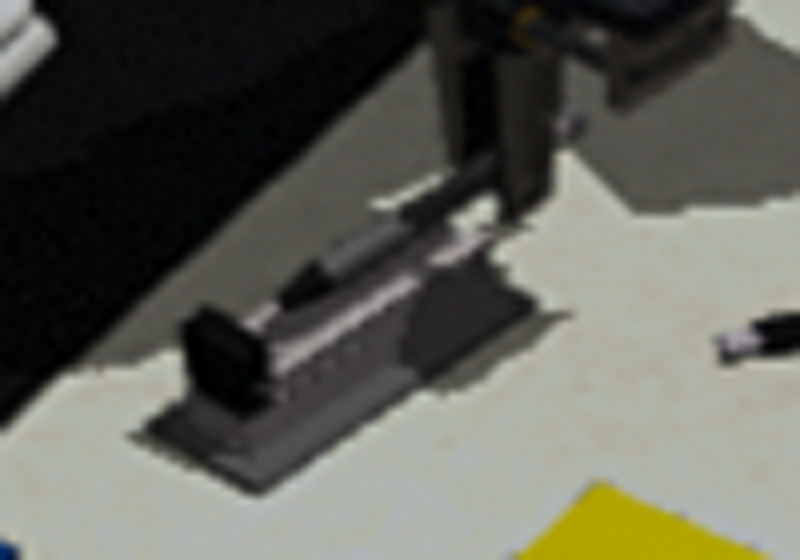

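View pics/w4.png

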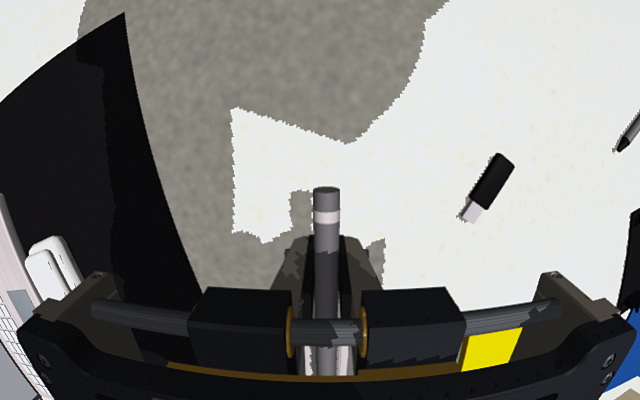

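Run:
```python
from h import *
from scipy.optimize import least_squares
o=observe()
ps,ds=grab_frame("scene")
for r in trace("pen","scene"):
    P=pts("scene",r['pixels'],ds); print(r['score'],np.round(r['rect']),len(P))
    s=(.5301,-.1558,-.221); c,q=np.cos(s[2]),np.sin(s[2]); D=P[:,:2]-s[:2]
    L=np.c_[D[:,0]*c+D[:,1]*q,-D[:,0]*q+D[:,1]*c,P[:,2]]*1e3
    k=(np.abs(L[:,1])<10)&(L[:,2]>38)&(L[:,2]<62)&(L[:,0]>-72); L=L[k]
    if len(L)<20: continue
    print(np.round(L.min(0),1),np.round(L.max(0),1))
    K=L[L[:,0]<15]
    f=lambda s:np.hypot(K[:,1]-s[0]-s[1]*(K[:,0]+30),K[:,2]-s[2]-s[3]*(K[:,0]+30))-7
    print(len(K),least_squares(f,[0,0,45,0],loss='soft_l1',f_scale=1).x)
```

```text
0.72 [293. 166.  34.  29.] 217
[-71.5  -5.2  38.2] [32.8  8.7 54.6]
111 [-3.05083136e-01  9.30042486e-03  4.39826008e+01  5.25517754e-03]
0.47 [411. 195.  40.   3.] 125
0.22 [341. 182.  18.   1.] 90
```

```bash
python3 -m jog '[[[3,0,0],[0,0,0]],[[6,0,0],[0,0,0]],[[8,0,0],[0,0,0]],[[8.5,0,0],[0,0,0]],[[9,0,0],[0,0,0]]]' && python3 -m jog '[[[0.5,0,0],[0,0,0]],[[1,0,0],[0,0,0]],[[1,0,0],[0,0,0]],[[1,0,0],[0,0,0]],[[1,0,0],[0,0,0]]]'
```

```text
time: 9.5
eef_pos: [0.4493, -0.1391, 0.0296]
tool_rot: [0.552, -0.442, 0.552, 0.442]
contact_force: [-0.6, -0.2, -0.1]
width: 0.144
time: 10.12
eef_pos: [0.4493, -0.1391, 0.0286]
tool_rot: [0.552, -0.442, 0.552, 0.442]
contact_force: [-0.1, -0.7, -0.7]
width: 0.144
```

```bash
python3 -m jog '[[[0.5,0,0],[0,0,0]],[[1,0,0],[0,0,0]],[[1,0,0],[0,0,0]],[[1,0,0],[0,0,0]],[[1,0,0],[0,0,0]]]'
```

```text
time: 10.75
eef_pos: [0.4493, -0.1391, 0.0276]
tool_rot: [0.552, -0.442, 0.552, 0.442]
contact_force: [-0.3, -0.6, -0.8]
width: 0.143
```

```bash
python3 -m jog '[[[0.5,0,0],[0,0,0]],[[1,0,0],[0,0,0]],[[1,0,0],[0,0,0]],[[1,0,0],[0,0,0]],[[1,0,0],[0,0,0]]]'; python3 -m jog '[[[0.5,0,0],[0,0,0]],[[0.5,0,0],[0,0,0]],[[0.5,0,0],[0,0,0]],[[0.5,0,0],[0,0,0]],[[0.5,0,0],[0,0,0]]]'
```

```text
time: 11.38
eef_pos: [0.4494, -0.139, 0.0267]
tool_rot: [0.552, -0.442, 0.552, 0.442]
contact_force: [-0.6, 2.0, 4.3]
width: 0.138
time: 12.0
eef_pos: [0.4494, -0.1391, 0.0264]
tool_rot: [0.552, -0.442, 0.552, 0.442]
contact_force: [-3.0, 2.0, 5.8]
width: 0.141
```

Contact is felt at TCP z≈26.5 mm (about 5 N upward). Now I'll let go and look.

```bash
python3 -m jog '[[[-0.3,0,0],[0,0,0]],[[-0.3,0,0],[0,0,0]],[[-0.3,0,0],[0,0,0]],[[-0.3,0,0],[0,0,0]],[[-0.3,0,0],[0,0,0]]]' 0.6
python3 - <<'E'
from h import *
o=observe();print(o['eef_pos'],o['contact_force'],o['width'])
ps,ds=grab_frame("scene"); cv2.imwrite('pics/s5.png',cv2.resize(ps[140:210,240:340],None,fx=8,fy=8,interpolation=cv2.INTER_CUBIC))
p,d=grab_frame("wrist"); cv2.imwrite('pics/w5.png',p)
E
```

```text
time: 12.62
eef_pos: [0.4493, -0.1391, 0.0263]
tool_rot: [0.552, -0.442, 0.552, 0.442]
contact_force: [-0.5, -0.3, -0.3]
width: 0.398
[ 0.44925349 -0.13905997  0.02633036] [-0.5181283  -0.26773114 -0.28260423] 0.39769370569151824
```

View pics/s5.png

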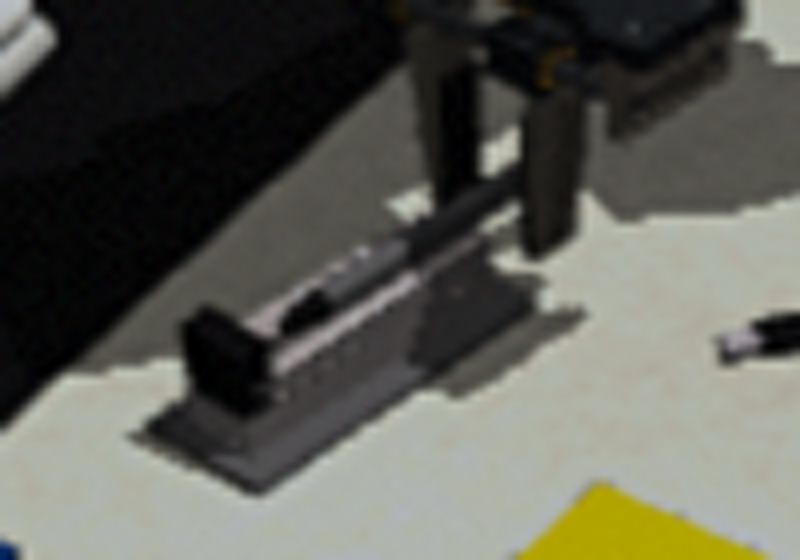

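View pics/w5.png

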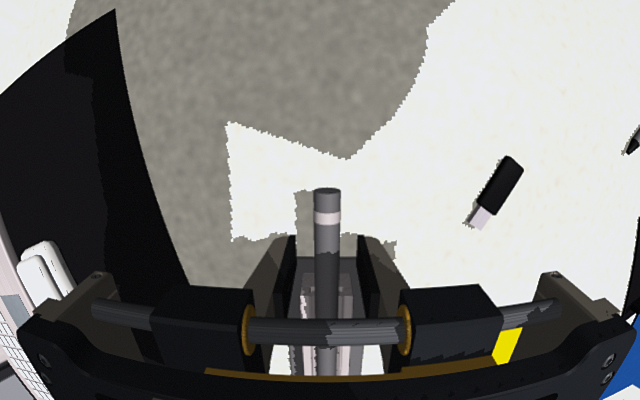

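The pen is free and lying in the groove: nib at about (285,325) in the zoom, well short of the stop face near (262,345). I'll rise clear, move behind its rear end and close the fingers.

```bash
python3 -m jog '[[[-10,0,0],[0,0,0]],[[-30,0,0],[0,0,0]],[[-50,0,0],[0,0,0]],[[-60,15,0],[0,0,0]],[[-60,35,0],[0,0,0]]]' && python3 -m jog '[[[0,15,0],[0,0,0]],[[0,28,0],[0,0,0]],[[0,28,0],[0,0,0]],[[0,28,0],[0,0,0]],[[0,28,0],[0,0,0]]]' 1
python3 - <<'E'
from h import *
from scipy.optimize import least_squares
p,d=grab_frame("wrist"); o=observe();print(o['eef_pos'],o['contact_force'],o['width'])
s=(.5301,-.1558,-.221); c,q=np.cos(s[2]),np.sin(s[2])
W=lambda x,y,z:[s[0]+c*x-q*y,s[1]+q*x+c*y,z]
for x in (-125,-120,-105,35): 
    print(x,np.round(wpix(o,W(x/1e3,0,.036)),1))
print('TCP dock x', (o['eef_pos'][0]-s[0])*c+(o['eef_pos'][1]-s[1])*q, 'y',-(o['eef_pos'][0]-s[0])*q+(o['eef_pos'][1]-s[1])*c)
cv2.imwrite('pics/w6.png',p)
ps,ds=grab_frame("scene"); cv2.imwrite('pics/s6.png',cv2.resize(ps[140:210,240:340],None,fx=8,fy=8,interpolation=cv2.INTER_CUBIC))
E
```

```text
time: 13.35
eef_pos: [0.416, -0.1321, 0.0883]
tool_rot: [0.552, -0.443, 0.551, 0.441]
contact_force: [-0.1, -0.2, 0.3]
width: 0.401
time: 13.98
eef_pos: [0.3883, -0.1255, 0.0867]
tool_rot: [0.552, -0.442, 0.552, 0.442]
contact_force: [-0.0, -0.0, -0.3]
width: 0.006
[ 0.38823419 -0.12548319  0.08656588] [-0.33808922 -0.82861155  0.48937583] 0.0024172689555314853
-125 [[327.1 250.3]]
-120 [[327.  256.1]]
-105 [[327.  273.1]]
35 [[326.7 387.2]]
TCP dock x -0.14506106520460801 y -0.0015182830147345248
```

View pics/w6.png

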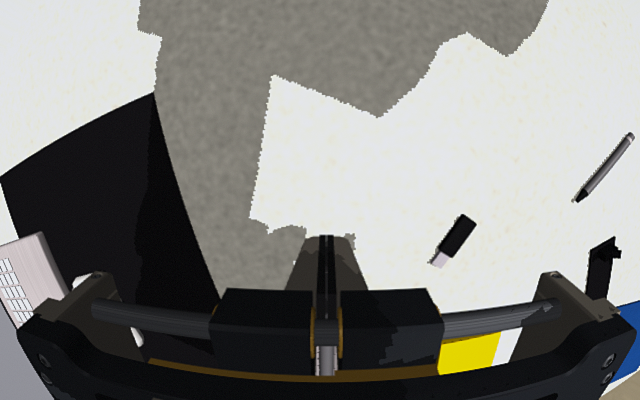

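View pics/s6.png

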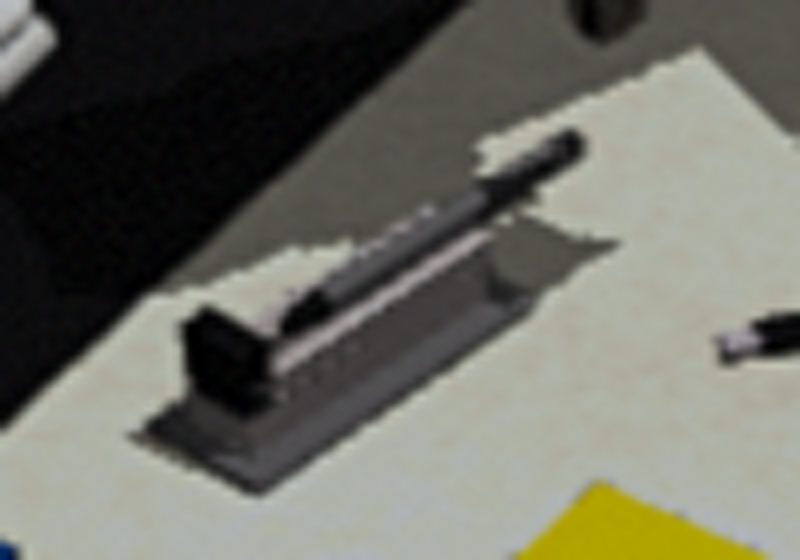

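The scene zoom shows the pen resting unsupported in the groove, rear end at (580,143), nib at (285,325) short of the stop. I'll measure its ends in dock coordinates.

```bash
cat > meas.py <<'E'
from h import *
from scipy.optimize import least_squares
s=(.5301,-.1558,-.221); c,q=np.cos(s[2]),np.sin(s[2])
def todock(P): D=P[:,:2]-s[:2]; return np.c_[D[:,0]*c+D[:,1]*q,-D[:,0]*q+D[:,1]*c,P[:,2]]*1e3
def W(x,y,z): return np.array([s[0]+c*x/1e3-q*y/1e3,s[1]+q*x/1e3+c*y/1e3,z/1e3])
def meas(n):
    p,d=grab_frame(n)
    for r in trace("pen",n):
        P=pts(n,r['pixels'],d)
        if len(P)<30 : continue
        L=todock(P)
        if np.hypot(*(np.median(L[:,:2],0)-[-40,0]))>40: continue
        L=L[(np.abs(L[:,1])<12)&(L[:,2]>28)&(L[:,2]<50)]
        K=L[L[:,0]<15]
        f=lambda s:np.hypot(K[:,1]-s[0]-s[1]*(K[:,0]+40),K[:,2]-s[2]-s[3]*(K[:,0]+40))-7
        print(n,round(r['score'],2),'x range',np.round(np.percentile(L[:,0],[0,1,99,100]),1),'fit y,dy,z,dz',np.round(least_squares(f,[0,0,36,0],loss='soft_l1',f_scale=1).x,3),len(K))
        # row-extents by mask projected at axis height
        v,u=np.nonzero(r['pixels']); m=camera_model(n)
        ray=np.c_[(u-m['cx'])/m['fx'],(v-m['cy'])/m['fy'],np.ones(len(u))]@m['T'][:3,:3].T
        X=m['T'][:3,3]+ray*((.036-m['T'][2,3])/ray[:,2])[:,None]; X=todock(X); print('  mask x at z36',np.round([X[:,0].min(),X[:,0].max()],1))
        break
    return p,d
if __name__=="__main__":
    for n in("scene","top"): meas(n)
    o=observe(); t=todock(o['eef_pos'][None])[0]; print('TCP dock',t,'F dock',np.round([c*o['contact_force'][0]+q*o['contact_force'][1],-q*o['contact_force'][0]+c*o['contact_force'][1],o['contact_force'][2]],2))
E
python3 meas.py
```

```text
scene 0.64 x range [-125.2 -122.2   34.8   35.6] fit y,dy,z,dz [-9.4000e-02 -3.0000e-03  3.3177e+01 -4.0000e-03] 186
  mask x at z36 [-129.    38.9]
top 0.81 x range [-85.2 -82.7  27.9  31.6] fit y,dy,z,dz [1.5800e-01 0.0000e+00 3.6621e+01 3.0000e-03] 214
  mask x at z36 [-84.9  32.2]
TCP dock [-145.47741252   -1.43592644   86.33655563] F dock [ 0.28 -0.46  0.04]
```

Pen spans dock x ≈ −125 to +35 (nib 20 mm short of the stop at +55) and is level and centred. I'll lower the closed fingers behind its rear end.

```bash
python3 -m jog '[[[15,0,0.5],[0,0,0]],[[30,0,1],[0,0,0]],[[45,0,1],[0,0,0]],[[52,0,1],[0,0,0]],[[54.5,0,1],[0,0,0]]]' && python3 -m jog '[[[0,-1.5,0],[0,0,0]],[[0,-3,0],[0,0,0]],[[0,-4.5,0],[0,0,0]],[[0,-6,0],[0,0,0]],[[0,-6,0],[0,0,0]]]'
python3 - <<'E'
from meas import *
p,d=meas("scene"); cv2.imwrite('pics/s7.png',cv2.resize(p[120:200,260:360],None,fx=7,fy=7,interpolation=cv2.INTER_CUBIC))
o=observe(); print(todock(o['eef_pos'][None]),o['contact_force'])
p,d=grab_frame("wrist"); cv2.imwrite('pics/w7.png',p)
E
```

```text
time: 14.9
eef_pos: [0.3876, -0.1241, 0.0312]
tool_rot: [0.552, -0.442, 0.552, 0.442]
contact_force: [0.2, 0.2, 0.8]
width: 0.005
time: 15.52
eef_pos: [0.3941, -0.1257, 0.032]
tool_rot: [0.552, -0.442, 0.552, 0.442]
contact_force: [-0.0, 0.6, -0.9]
width: 0.006
scene 0.78 x range [-117.7 -110.6   31.2   32.4] fit y,dy,z,dz [-6.3100e-01  3.0000e-03  3.3679e+01 -9.0000e-03] 129
  mask x at z36 [-118.4   33.6]
[[-139.55007117   -0.41225713   31.89542591]] [ 0.38191131  0.51843582 -0.25171366]
```

View pics/s7.png

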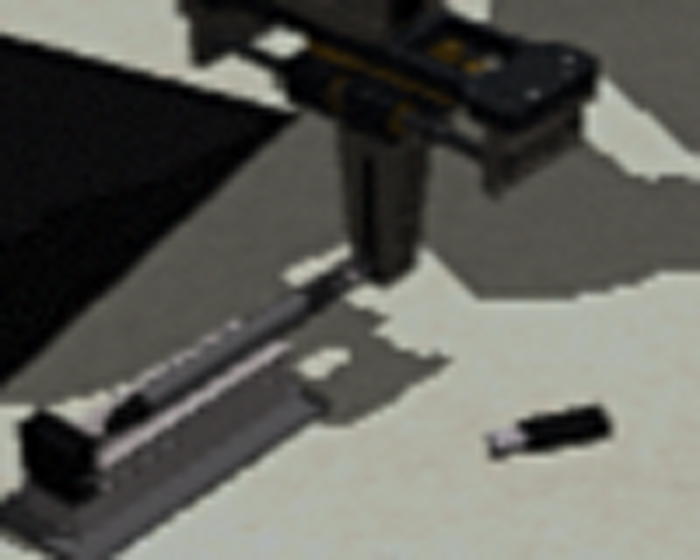

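The scene zoom shows the closed fingers (380,270) just behind the pen's rear end (350,262). I'll push slowly.

```bash
python3 -m jog '[[[0,-2,0],[0,0,0]],[[0,-4,0],[0,0,0]],[[0,-6,0],[0,0,0]],[[0,-8,0],[0,0,0]],[[0,-10,0],[0,0,0]]]' && python3 -m jog '[[[0,-2,0],[0,0,0]],[[0,-4,0],[0,0,0]],[[0,-6,0],[0,0,0]],[[0,-7,0],[0,0,0]],[[0,-8,0],[0,0,0]]]'
python3 - <<'E'
from meas import *
p,d=meas("scene"); cv2.imwrite('pics/s8.png',cv2.resize(p[120:200,260:360],None,fx=7,fy=7,interpolation=cv2.INTER_CUBIC))
p,d=meas("top")
o=observe(); print(todock(o['eef_pos'][None]),o['contact_force'])
E
```

```text
time: 16.3
eef_pos: [0.4037, -0.1279, 0.0319]
tool_rot: [0.552, -0.442, 0.552, 0.442]
contact_force: [-0.2, 0.2, 0.1]
width: 0.007
time: 16.92
eef_pos: [0.4115, -0.1296, 0.0319]
tool_rot: [0.552, -0.442, 0.552, 0.442]
contact_force: [-0.3, 0.4, 1.0]
width: -0.001
scene 0.77 x range [-110.8 -110.2   40.    42. ] fit y,dy,z,dz [-4.7700e-01 -9.0000e-03  3.3333e+01 -6.0000e-03] 147
  mask x at z36 [-114.3   42.3]
[[-121.45437114   -0.4113249    31.92281327]] [-0.00702817  0.02629659 -0.60928151]
```

View pics/s8.png

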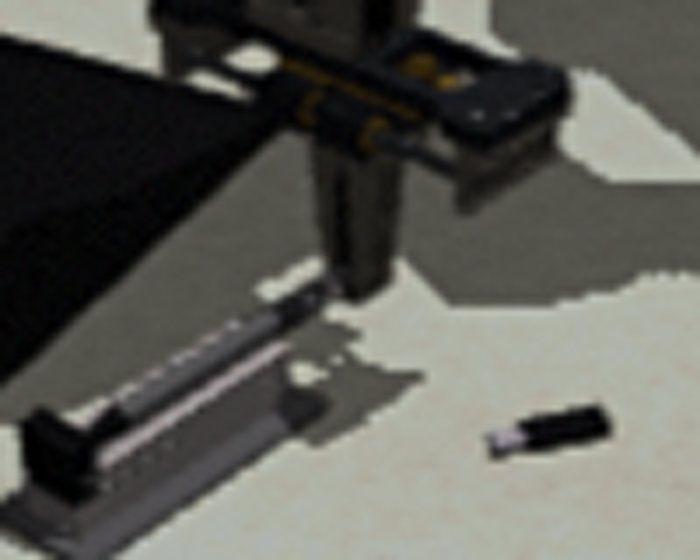

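```bash
python3 -m jog '[[[0,-0.7,0],[0,0,0]],[[0,-1.4,0],[0,0,0]],[[0,-2.1,0],[0,0,0]],[[0,-2.8,0],[0,0,0]],[[0,-3.5,0],[0,0,0]]]' && python3 -m jog '[[[0,-0.3,0],[0,0,0]],[[0,-0.6,0],[0,0,0]],[[0,-0.9,0],[0,0,0]],[[0,-1.2,0],[0,0,0]],[[0,-1.5,0],[0,0,0]]]'
python3 - <<'E'
from meas import *
p,d=meas("scene")
o=observe(); print(todock(o['eef_pos'][None]),o['contact_force'])
E
```

```text
time: 17.75
eef_pos: [0.4149, -0.1304, 0.0319]
tool_rot: [0.552, -0.442, 0.552, 0.442]
contact_force: [0.9, 1.2, -0.3]
width: 0.008
time: 18.38
eef_pos: [0.4163, -0.1307, 0.0319]
tool_rot: [0.552, -0.442, 0.552, 0.442]
contact_force: [-0.8, 0.4, -0.1]
width: 0.005
scene 0.55 x range [-105.5 -104.3   41.8   43.3] fit y,dy,z,dz [-7.7000e-02 -9.0000e-03  3.3548e+01  1.0000e-03] 145
  mask x at z36 [-110.3   44.1]
[[-116.47935046   -0.43586358   31.90084737]] [-0.64733766  0.0616561  -0.22983909]
```

```bash
python3 -m jog '[[[0,-0.2,0],[0,0,0]],[[0,-0.4,0],[0,0,0]],[[0,-0.6,0],[0,0,0]],[[0,-0.8,0],[0,0,0]],[[0,-1,0],[0,0,0]]]'
```

```text
time: 19.1
eef_pos: [0.4173, -0.1309, 0.0319]
tool_rot: [0.552, -0.442, 0.552, 0.442]
contact_force: [0.2, -0.4, 0.1]
width: 0.007
```

```bash
python3 -m jog '[[[0,-0.2,0],[0,0,0]],[[0,-0.4,0],[0,0,0]],[[0,-0.6,0],[0,0,0]],[[0,-0.8,0],[0,0,0]],[[0,-1,0],[0,0,0]]]'
```

```text
time: 19.73
eef_pos: [0.4181, -0.131, 0.0318]
tool_rot: [0.552, -0.442, 0.552, 0.442]
contact_force: [-0.9, 0.0, 0.6]
width: 0.007
```

```bash
python3 -m jog '[[[0,-0.1,0],[0,0,0]],[[0,-0.2,0],[0,0,0]],[[0,-0.3,0],[0,0,0]],[[0,-0.4,0],[0,0,0]],[[0,-0.5,0],[0,0,0]]]'
```

```text
time: 20.35
eef_pos: [0.4182, -0.131, 0.0317]
tool_rot: [0.552, -0.442, 0.552, 0.443]
contact_force: [-4.6, -1.1, 3.1]
width: 0.004
```

```bash
python3 meas.py
```

```text
scene 0.46 x range [-103.  -101.7   38.5   39.9] fit y,dy,z,dz [-2.7100e-01 -3.0000e-03  3.3241e+01 -7.0000e-03] 154
  mask x at z36 [-106.1   38.9]
TCP dock [-114.63734823   -0.357656     31.71562588] F dock [-5.28 -1.48  3.27]
```

Contact with the stop: the reaction is about 5 N along the groove, with a 3 N vertical friction component. I'll relieve that by rising slightly while adding a little push.

```bash
python3 -m jog '[[[-0.1,0,0],[0,0,0]],[[-0.2,0,0],[0,0,0]],[[-0.3,0,0],[0,0,0]],[[-0.4,0,0],[0,0,0]],[[-0.4,-0.1,0],[0,0,0]]]' && python3 -c "
from meas import *
for i in range(3):
    o=observe();f=o['contact_force']; print(np.round([c*f[0]+q*f[1],-q*f[0]+c*f[1],f[2]],2),np.round(todock(o['eef_pos'][None]),2)); grab_frame('wrist')"
```

```text
time: 21.18
eef_pos: [0.4183, -0.1309, 0.0319]
tool_rot: [0.552, -0.442, 0.552, 0.443]
contact_force: [-5.3, 0.7, 0.8]
width: 0.003
[-5.27 -0.51  0.82] [[-114.56   -0.24   31.94]]
[-5.98 -0.8   0.81] [[-114.56   -0.25   31.95]]
[-5.11 -1.7   0.44] [[-114.59   -0.26   31.91]]
```

```bash
python3 -m jog '[[[0,-0.1,0],[0,0,0]],[[0,-0.2,0],[0,0,0]],[[-0.1,-0.2,0],[0,0,0]],[[-0.1,-0.2,0],[0,0,0]],[[-0.1,-0.2,0],[0,0,0]]]' && python3 -c "
from meas import *
for i in range(3):
    o=observe();f=o['contact_force']; print(np.round([c*f[0]+q*f[1],-q*f[0]+c*f[1],f[2]],2),np.round(todock(o['eef_pos'][None]),2)); grab_frame('wrist')"
```

```text
time: 21.95
eef_pos: [0.4183, -0.1309, 0.032]
tool_rot: [0.552, -0.442, 0.552, 0.443]
contact_force: [-4.3, 0.5, 0.8]
width: 0.007
[-4.3  -0.47  0.81] [[-114.55   -0.22   31.97]]
[-5.13 -1.41  0.96] [[-114.56   -0.24   31.96]]
[-5.35 -1.41  1.  ] [[-114.57   -0.24   31.95]]
```

```bash
python3 -m jog '[[[0,-0.1,0],[0,0,0]],[[0,-0.2,0],[0,0,0]],[[0,-0.3,0],[0,0,0]],[[0,-0.3,0],[0,0,0]],[[0,-0.3,0],[0,0,0]]]' && python3 -c "
from meas import *
for i in range(3):
    o=observe();f=o['contact_force']; print(np.round([c*f[0]+q*f[1],-q*f[0]+c*f[1],f[2]],2),np.round(todock(o['eef_pos'][None]),2)); grab_frame('wrist')"
```

```text
time: 22.72
eef_pos: [0.4183, -0.1309, 0.0319]
tool_rot: [0.551, -0.441, 0.552, 0.443]
contact_force: [-7.3, -0.1, 2.5]
width: 0.002
[-7.12 -1.73  2.45] [[-114.54   -0.24   31.89]]
[-6.55 -2.53  1.22] [[-114.54   -0.23   31.9 ]]
[-6.41 -2.07  2.65] [[-114.55   -0.22   31.9 ]]
```

```bash
python3 -m jog '[[[-0.1,-0.1,-0.1],[0,0,0]],[[-0.2,-0.2,-0.2],[0,0,0]],[[-0.2,-0.3,-0.2],[0,0,0]],[[-0.2,-0.3,-0.2],[0,0,0]],[[-0.2,-0.3,-0.2],[0,0,0]]]' && python3 -c "
from meas import *
for i in range(3):
    o=observe();f=o['contact_force']; print(np.round([c*f[0]+q*f[1],-q*f[0]+c*f[1],f[2]],2),np.round(todock(o['eef_pos'][None]),2)); grab_frame('wrist')"
```

```text
time: 23.5
eef_pos: [0.4183, -0.1309, 0.0319]
tool_rot: [0.551, -0.441, 0.552, 0.443]
contact_force: [-6.6, -0.4, 0.8]
width: -0.0
[-6.36 -1.87  0.82] [[-114.53   -0.25   31.94]]
[-6.04 -1.6   1.95] [[-114.51   -0.26   31.93]]
[-6.93 -1.17  1.02] [[-114.52   -0.26   31.93]]
```

```bash
python3 -m jog '[[[0,-0.15,-0.1],[0,0,0]],[[0,-0.3,-0.1],[0,0,0]],[[0,-0.3,-0.1],[0,0,0]],[[0,-0.3,-0.1],[0,0,0]],[[0,-0.3,-0.1],[0,0,0]]]' && python3 -c "
from meas import *
for i in range(3):
    o=observe();f=o['contact_force']; print(np.round([c*f[0]+q*f[1],-q*f[0]+c*f[1],f[2]],2),np.round(todock(o['eef_pos'][None]),2)); grab_frame('wrist')"
```

```text
time: 24.28
eef_pos: [0.4183, -0.131, 0.0318]
tool_rot: [0.551, -0.441, 0.552, 0.443]
contact_force: [-7.7, 0.5, 1.3]
width: 0.003
[-7.68 -1.17  1.3 ] [[-114.53   -0.31   31.84]]
[-8.45 -1.62  2.09] [[-114.54   -0.3    31.84]]
[-7.68 -2.13  1.7 ] [[-114.5    -0.29   31.85]]
```

The reaction is now about 8 N along the groove. I'll hold it for over a second and check the picture.

```bash
for i in 1 ; do python3 -m jog '[[[0,0,0],[0,0,0]],[[0,0,0],[0,0,0]],[[0,0,0],[0,0,0]],[[0,0,0],[0,0,0]],[[0,0,0],[0,0,0]]]'; done;  python3 -m jog '[[[0,-0.05,0],[0,0,0]],[[0,-0.05,0],[0,0,0]],[[0,-0.05,0],[0,0,0]],[[0,-0.05,0],[0,0,0]],[[0,-0.05,0],[0,0,0]]]'; python3 -m jog '[[[0,0,0],[0,0,0]],[[0,0,0],[0,0,0]],[[0,0,0],[0,0,0]],[[0,0,0],[0,0,0]],[[0,0,0],[0,0,0]]]'; python3 -c "
from meas import *
for i in range(3):
    o=observe();f=o['contact_force']; print(np.round([c*f[0]+q*f[1],-q*f[0]+c*f[1],f[2]],2),np.round(todock(o['eef_pos'][None]),2)); p,d=grab_frame('scene')
cv2.imwrite('pics/s9.png',cv2.resize(p[130:210,245:345],None,fx=7,fy=7,interpolation=cv2.INTER_CUBIC))"
```

```text
time: 25.05
eef_pos: [0.4183, -0.131, 0.0318]
tool_rot: [0.551, -0.441, 0.552, 0.443]
contact_force: [-8.0, 0.0, 1.5]
width: 0.007
time: 25.68
eef_pos: [0.4183, -0.131, 0.0319]
tool_rot: [0.551, -0.441, 0.552, 0.443]
contact_force: [-7.9, 0.1, 2.4]
width: 0.003
time: 26.3
eef_pos: [0.4183, -0.131, 0.0318]
tool_rot: [0.551, -0.441, 0.552, 0.443]
contact_force: [-7.7, 1.1, 1.9]
width: 0.004
[-7.74 -0.6   1.92] [[-114.52   -0.3    31.82]]
[-8.07 -1.53  2.05] [[-114.52   -0.29   31.84]]
[-7.62 -0.29  1.32] [[-114.49   -0.31   31.86]]
```

View pics/s9.png

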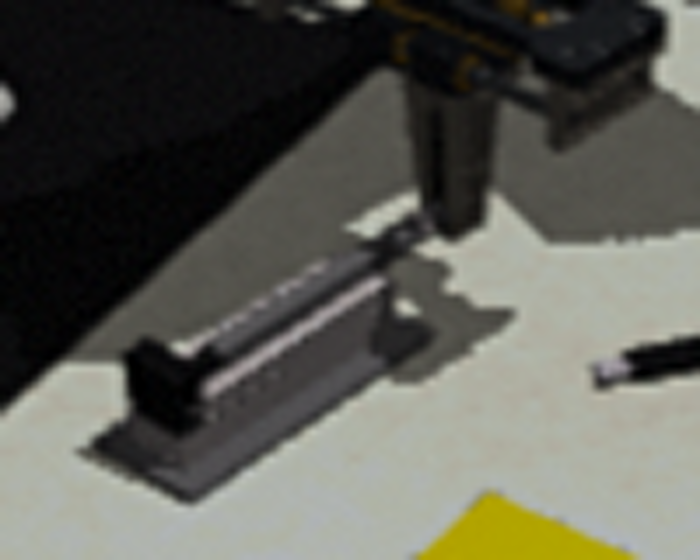

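The nib sits against the stop (zoom, about (200,360)) and has been held for over 2 s at about 8 N. I'll back straight off, then rise.

```bash
python3 -m jog '[[[0,0.5,0],[0,0,0]],[[0,1,0],[0,0,0]],[[0,2,0],[0,0,0]],[[0,5,0],[0,0,0]],[[0,12,0],[0,0,0]]]' && python3 -m jog '[[[0,8,0],[0,0,0]],[[-20,12,0],[0,0,0]],[[-60,12,0],[0,0,0]],[[-100,12,0],[0,0,0]],[[-120,12,0],[0,0,0]]]' && python3 -m jog '[[[-20,30,0],[0,0,0]],[[-30,60,0],[0,0,0]],[[-30,60,0],[0,0,0]],[[-30,60,0],[0,0,0]],[[-30,60,0],[0,0,0]]]'
python3 - <<'E'
from meas import *
p,d=meas("scene"); cv2.imwrite('pics/sA_full.png',p); cv2.imwrite('pics/sA.png',cv2.resize(p[140:210,240:340],None,fx=8,fy=8,interpolation=cv2.INTER_CUBIC))
p,d=meas("top"); cv2.imwrite('pics/tA.png',p); cv2.imwrite('pics/tAz.png',cv2.resize(p[190:290,340:420],None,fx=6,fy=6,interpolation=cv2.INTER_CUBIC))
E
```

```text
time: 27.08
eef_pos: [0.4092, -0.1297, 0.0333]
tool_rot: [0.552, -0.443, 0.551, 0.441]
contact_force: [-0.2, -0.8, 0.8]
width: 0.007
time: 27.7
eef_pos: [0.3973, -0.1272, 0.155]
tool_rot: [0.552, -0.444, 0.551, 0.441]
contact_force: [0.2, -0.4, -0.5]
width: 0.003
time: 28.32
eef_pos: [0.3382, -0.1134, 0.1821]
tool_rot: [0.552, -0.442, 0.552, 0.442]
contact_force: [-0.0, -0.9, -0.8]
width: 0.004
scene 0.59 x range [-98.3 -93.9  41.8  44.7] fit y,dy,z,dz [-4.0100e-01  2.5000e-02  3.3236e+01 -1.8000e-02] 104
  mask x at z36 [-97.7  44.1]
top 0.76 x range [-105.  -103.    49.2   51.7] fit y,dy,z,dz [-1.9000e-02 -4.0000e-03  3.6679e+01  0.0000e+00] 301
  mask x at z36 [-105.1   52.7]
```

View pics/sA.png

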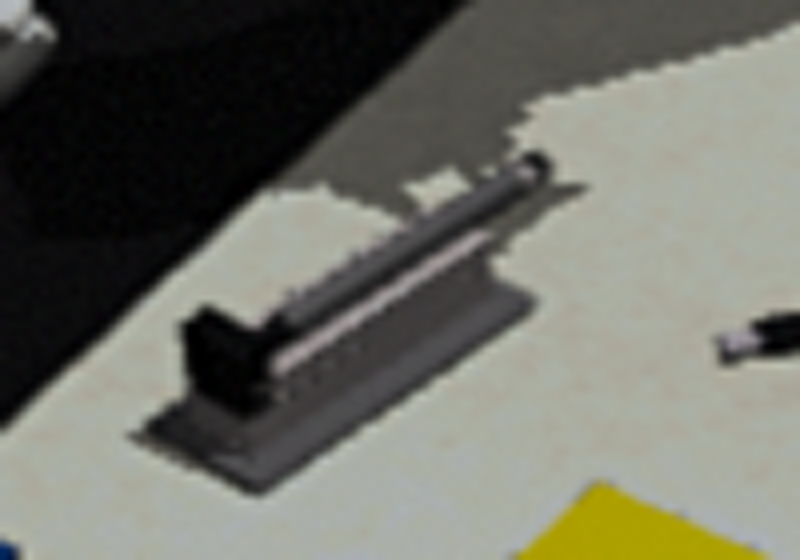

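View pics/tAz.png

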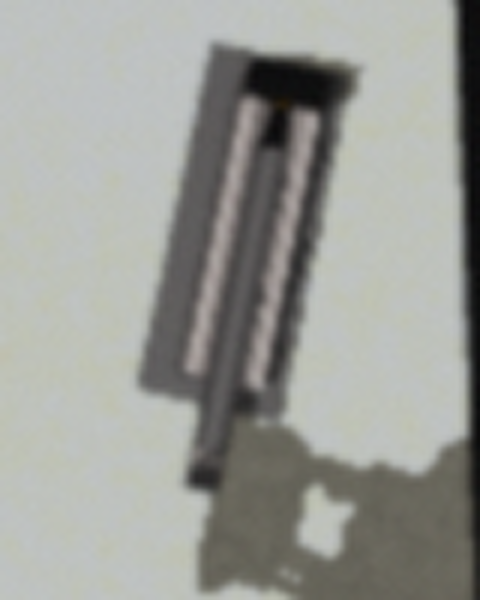

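View pics/tA.png

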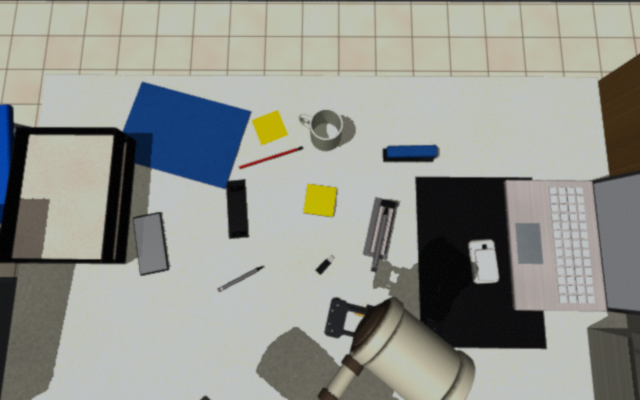

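The top view shows the pen level in the groove, rear end measured at dock x −105 (nib at +55, the stop face) and nib meeting the black stop at about (275,110) in the zoom. The other things look unmoved, the robot is clear.

```bash
python3 -c "
from rig import *
print(sign_off()); print(observe()['time'])"
```

```text
the job is handed in; nothing more can be done
None
the job is handed in; nothing more can be done
```

The pen is lying free in the dock's groove with its nib at the stop, and I handed the job in at about 28 s with the robot clear.

- **Placing:** I gripped the pen behind its middle, laid it in the groove with the nib about 20 mm short of the stop, let go and checked that it lay on its own.
- **Pushing:** I pushed it by its flat rear end with the closed fingers until it met the stop. The reaction along the groove then read about 8 N for roughly 2 s. The largest reading I saw was 8.5 N, at sampled moments rather than continuously. Up to about 3 N of vertical friction appeared at first contact, which I reduced to about 2 N by raising the fingers slightly.
- **Last checks:** The top camera put the pen's rear end at dock x = −105 mm, so its nib is at +55 mm, the stop face. The pen was level and centred, and the other things looked unmoved.
- **Disagreement:** The scene camera put the visible nib end at about +44 mm, but it had been reading several millimetres short since the fingers came near, and it also missed part of the rear end. I relied on the top camera, the arm's position at contact and the contact force instead.

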